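# Refill the vegetable keeper

### The arm

A 6-joint arm with a two-finger parallel gripper is mounted at the origin on a cart in front of the work surface, level with it; the furniture and walls round the work are solid. World frame = base frame: x ahead of the robot, y to its left, z up, the work surface at z = 0. Lengths are in m, angles in degrees, forces in N, time in s.
With the tool pointing down it reaches from about 0.3 to 0.775 m from the base axis. Payload 14.6 kg.
Tool frame: the origin (TCP) lies at the centre of the arm's flange, where the gripper is bolted on; the fingertips stand tip_extent ahead of it and the grasp point (between the pads) lies 155 mm ahead of it (tip_extent is the distance from the TCP to the fingertips, in m); z points along the fingers, y is the line along which they close (so a half turn about z gives the same grasp; the last joint's range is limited). The gripper opens to 85 mm and grips with 20 to 120 N. Pads are 22 mm wide; open, the fingers measure 114 mm over their backs; the gripper's body (76 mm by 85 mm) begins 54 mm behind the grasp point. The pads swing forward as they close: fully open they stand 13 mm farther back than shut.
Start: joints at [73.476, 17.183, 87.147, -0, 75.671, -3.816], TCP at [0.121, 0.537, 0.405] pointing down, gripper open.
Joint ranges: [-173.82, 173.82], [-45.26, 126.66], [13.44, 144.39], [-59.66, 239.66], [0, 175.72], [-146.38, 146.38]. Speed limits (degrees/s): [127.2, 127.2, 147.25, 180, 180, 180].

### API

Orientations are given as a 3x3 rotation matrix whose columns are the frame's x, y, z axes.
In Python, from plant import move_to, move_linear, move_j, set_gripper, wait, ik, observe, camera, IKError, sign_off, tip_extent gives the robot as it stands. Calls block until the motion is done:
- move_to(position, orientation): joint-space move of the TCP to a pose.
- move_linear(position, orientation=None, speed=0.15): straight line of the TCP; orientation=None keeps the orientation; speed is the mean speed in m/s.
- move_j(angles): joint-space move.
- set_gripper(opening, grip_force=None): finger opening in m; grip_force is the grip in N (None keeps the last); returns when the fingers have stopped.
- wait(seconds).
- ik(position, orientation): joint angles nearest the present ones, or None.
- observe(): the state.
- camera(name): name is "side" or "top" or "wrist"; returns a dict with "pixels" (420x560x3 uint8, red, green, blue), "intrinsics" (3x3 intrinsics, pixels), "world_to_cam" (4x4, takes a point from world to camera coordinates); the wrist camera has in their place "mount" (4x4, takes a point from camera to tool coordinates, whose origin is the TCP and whose axes are the flange's). Camera axes: x right, y up, looking along -z (the intrinsics and any distortion apply to the point x, -y, -z); pixel columns grow to the right and rows downward; lengths in m; the calibration is good to about 2 mm. A picture is of the moment at which its call begins: read the wrist's pose just before it. There is no depth.
A pose or a line that the arm cannot do raises IKError and nothing moves.
- sign_off(): hands the job in; it is judged then, once.
The state is a dict: "time": time; "joints": joint angles; "joint_vel": joint speeds; "tau": joint torques, N m; "eef_pos": TCP position; "tool_rot": TCP orientation; "wrist_force": force on the tool from outside, world axes, zero at the start; "wrist_torque": the same for the moment, N m; "gripper_width": finger opening in m; "grip_force": force on a finger pad.
Only numpy, scipy, OpenCV 4.12 (cv2) and the standard library are available. Lean on these libraries where they do the work, as an engineer would, in place of code of your own. Each camera call takes 0.05 s, during which the arm holds its last target. There are 200 camera calls.

### The job

Put the loose garlic bulbs, lemon and limes that lie on the worktop away in the wooden vegetable keeper. First slide its front hatch fully shut against the frame so that nothing rolls out, then lift the lid off by its knob and set it down on the cork mat, put every piece of produce in through the mouth, and seat the lid back in the mouth. Leave the hatch shut and everything else where it stands.

Things in the scene. Friction and masses are not known exactly. Their poses are not given: they have to be found in the camera images.
- keeper: vegetable keeper: fixed pale wooden box, 170 mm deep (own x), 210 long (own y), board top 150 mm above the worktop, boards 8 mm thick, inner floor at 14 mm. Origin: middle of its underside; +z up, -x its front (towards the robot). A round mouth in a white stoneware collar in its top; in the right half (own -y) of its front the take-out opening that the hatch covers
- mouth (a point): centre of the collar's rim, 165 mm above the worktop on the keeper's vertical axis. The collar is a conical seat 22 mm deep: inner radius 72 mm at the rim, 58 mm at its lower end; its axes are the keeper's
- hatch (a joint): sliding hatch on the keeper's front, a brown wooden panel 98 x 104 mm in two metal rails; travel in m: 0 = shut against the frame at the keeper's right-hand end (own -y), 0.088 = fully open, towards its own +y (left). 1.5 N of friction; stays where it is left
- hatch_pull (a point): top end of the hatch's upright bar handle, 135 mm above the worktop; the bar, 10 mm thick, reaches 85 mm down from here, 35 mm out (own -x) from the hatch's middle and 125 mm in front of the keeper's axis. Moves with the hatch; axes as the keeper's
- lid: loose white lid, about 0.25 kg, 71 mm high: conical plug (22 mm deep, 118 mm across below, 146 above) under a flange 160 mm across, round knob on top. Origin: centre of the plug's flat underside, +z up. Stands steadily on that flat. Seated, it rests in the collar's cone and centres itself, origin about 147 mm above the worktop
- lid_knob (a point): middle of the knob's grip, 55 mm above the lid's origin on its axis. The knob is 31 to 34 mm across and reaches from 30 mm (flange top) to 71 mm above the lid's origin
- trivet: a round cork mat, 160 mm across and 8 mm thick, fixed on the worktop. Origin: centre of its underside
- garlic_a: a garlic bulb, about 56 mm across and 56 mm high; the origin is the middle of its underside as it stood at the start and turns with it, so its middle lies 28 mm along its own +z; +z up at the start. Loose on the worktop; may be absent
- garlic_b: a garlic bulb, about 56 mm across and 56 mm high; the origin is the middle of its underside as it stood at the start and turns with it, so its middle lies 28 mm along its own +z; +z up at the start. Loose on the worktop; may be absent
- lemon_a: a lemon, 83 mm long (along its own x), 58 mm thick; the origin is the middle of its underside as it lay at the start, its middle lies 29 mm along its own +z. Loose on the worktop; may be absent
- lime_a: a lime, 55 mm long (along its own x), 46 mm thick; the origin is the middle of its underside as it lay at the start, its middle lies 22 mm along its own +z. Loose on the worktop; may be absent
- lime_b: a lime, 55 mm long (along its own x), 46 mm thick; the origin is the middle of its underside as it lay at the start, its middle lies 22 mm along its own +z. Loose on the worktop; may be absent
- timer: round wind-up kitchen timer, 64 mm across, 43 mm high; a bystander, not part of the job. Origin: middle of its underside
- salt_shaker: salt shaker, 44 mm across, 90 mm high; a bystander, not part of the job. Origin: middle of its underside
- spice_b: spice jar, 44 mm across, 100 mm high; a bystander, not part of the job. Origin: middle of its underside

How it is judged:
By the outcome, as a careful person would: the job done as asked, in the order asked, and still so for the second after the job is handed in, with the robot touching nothing.
Of garlic_a, garlic_b, lemon_a, lime_a, lime_b only 3 to 5 are there at a start; the rules pass over those that are not, and their reading is None.
At some moment in a run one of garlic_a, garlic_b may be knocked a few centimetres aside while the robot is not near it.
It also fails if it takes over 210 s, if anything falls off the work surface, if the arm or the gripper's body presses on something with over 40 N, if the wrist force passes 120 N, or if a joint passes its speed limit or range.

## Working session

There is one attempt and no reset: what is moved stays moved. The work goes in short steps, each a Python script; the robot and the scene stay as the last script left them, time stands still between calls to the robot, and variables do not carry over. Pictures are saved under pics/ and viewed, at most 14 in all, crops included, and the job is handed in when it is done.

```bash
ls; mkdir -p pics
python3 - <<'E'
from plant import *
import cv2,numpy as np
o=observe();print(o['time'],o['eef_pos'],o['tool_rot'],tip_extent if not callable(tip_extent) else tip_extent())
for n in('top','side'):
    c=camera(n);cv2.imwrite(f'pics/{n}0.png',c['pixels'][...,::-1]);print(n,c['intrinsics'],c['world_to_cam'],[k for k in c])
c=camera('wrist');cv2.imwrite('pics/wrist0.png',c['pixels'][...,::-1]);print(c['mount'],c['intrinsics'])
E
```

```text
pics
0.0 [0.12099875 0.53649005 0.40409429] [[-9.75498261e-01  2.20006880e-01 -3.38620101e-04]
 [ 2.20007130e-01  9.75497546e-01 -1.18338618e-03]
 [ 6.99699749e-05 -1.22889000e-03 -9.99999242e-01]] 0.1734
top [[389.59371532   0.         278.57098865]
 [  0.         389.59371532 213.12517834]
 [  0.           0.           1.        ]] [[ 2.40353807e-02 -9.99711050e-01 -3.42434147e-04 -5.76395545e-02]
 [ 9.98788581e-01  2.39984877e-02  4.29586121e-02 -5.28218511e-01]
 [-4.29379813e-02 -1.37454591e-03  9.99076794e-01 -1.23242465e+00]
 [ 0.00000000e+00  0.00000000e+00  0.00000000e+00  1.00000000e+00]] ['pixels', 'intrinsics', 'world_to_cam']
side [[499.70953192   0.         272.55839224]
 [  0.         499.70953192 205.15609583]
 [  0.           0.           1.        ]] [[ 6.03471768e-01 -7.97383911e-01 -8.51390052e-04 -3.52852071e-01]
 [ 3.96476337e-01  2.99132343e-01  8.67943751e-01 -3.21698295e-01]
 [-6.91829704e-01 -5.24117106e-01  4.96661776e-01 -1.03613104e+00]
 [ 0.00000000e+00  0.00000000e+00  0.00000000e+00  1.00000000e+00]] ['pixels', 'intrinsics', 'world_to_cam']
[[-4.91316580e-04  9.46319305e-01  3.23232938e-01  8.30675483e-02]
 [ 9.99999287e-01  8.16608984e-04 -8.70754746e-04 -1.38230770e-03]
 [-1.08796695e-03  3.23232280e-01 -9.46319031e-01  3.08775107e-02]
 [ 0.00000000e+00  0.00000000e+00  0.00000000e+00  1.00000000e+00]] [[315.37392953   0.         278.21150648]
 [  0.         315.37392953 209.43014204]
 [  0.           0.           1.        ]]
```

View pics/top0.png

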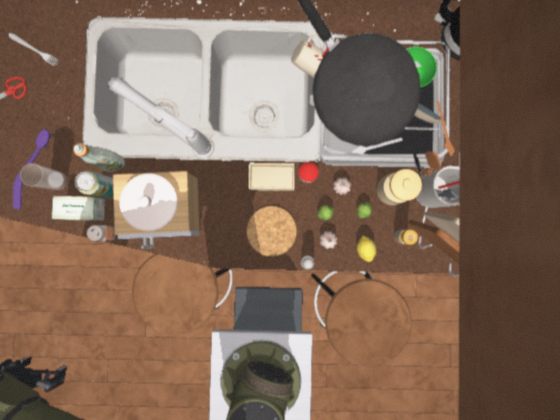

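View pics/side0.png

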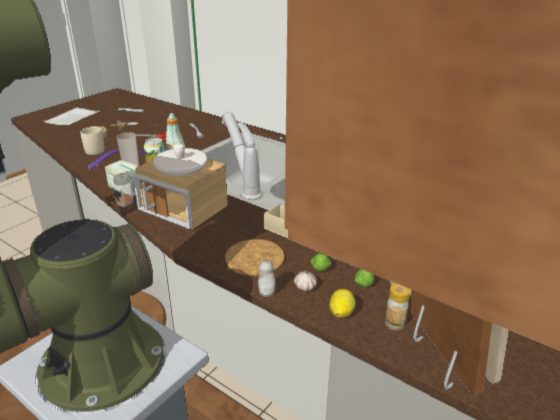

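The top view shows the keeper at about (155,205), the mat at (272,231), garlic at (342,185) and (329,240), limes at (325,213) and (364,211), and the lemon at (367,248). The salt shaker is at (307,263), the jar at (408,237) and the red timer at (309,172). Next I'll zoom in on the keeper and locate everything by colour.

```bash
cat > h.py <<'E'
from plant import *
import cv2,numpy as np
def cam(n):
    o=observe(); c=camera(n)
    if n=='wrist':
        T=np.eye(4);T[:3,:3]=o['tool_rot'];T[:3,3]=o['eef_pos']; c['world_to_cam']=np.linalg.inv(T@c['mount'])
    return c
def cast(c,u,v,z):
    K=c['intrinsics'];W=c['world_to_cam'];R=W[:3,:3];p=-R.T@W[:3,3]
    d=R.T@np.array([(u-K[0,2])/K[0,0],-(v-K[1,2])/K[1,1],-1]);return p+d*(z-p[2])/d[2]
def proj(c,P):
    q=c['world_to_cam'][:3]@np.append(P,1);K=c['intrinsics'];return K[0,2]-K[0,0]*q[0]/q[2],K[1,2]+K[1,1]*q[1]/q[2]
def blobs(c,lo,hi,amin=20):
    hsv=cv2.cvtColor(c['pixels'],cv2.COLOR_RGB2HSV);m=cv2.inRange(hsv,np.array(lo),np.array(hi))
    n,l,s,ce=cv2.connectedComponentsWithStats(m);out=[]
    for i in range(1,n):
        if s[i,4]>=amin:
            M=cv2.moments((l==i).astype(np.uint8),True);a=.5*np.arctan2(2*M['mu11'],M['mu20']-M['mu02'])
            out.append((ce[i],s[i],a))
    return out
E
python3 - <<'E'
from h import *
c=cam('top')
for n,lo,hi,z in(('lime',(35,80,40),(75,255,255),.023),('lemon',(22,150,120),(34,255,255),.029),('pale',(0,0,130),(30,110,255),.028),('red',(0,180,90),(6,255,255),.03)):
    for ce,s,a in blobs(c,lo,hi):
        if ce[1]>160 and ce[0]<460 and ce[1]<290: print(n,ce.round(1),s,'ang',round(np.degrees(a)),cast(c,*ce,z).round(3))
print('trivet',cast(c,272,231,.008))
p=c['pixels'][...,::-1]
k=cv2.resize(p[160:260,80:220],None,fx=5,fy=5,interpolation=cv2.INTER_CUBIC);cv2.imwrite('pics/k.png',k)
s=cam('side');cv2.imwrite('pics/ks.png',cv2.resize(s['pixels'][130:240,90:250,::-1],None,fx=5,fy=5,interpolation=cv2.INTER_CUBIC))
E
```

```text
lime [364. 210.] [358 203  13  15 163] ang -64 [ 0.545 -0.315  0.023]
lime [325.1 212.4] [318 206  15  14 168] ang -23 [ 0.535 -0.192  0.023]
lemon [364.6 248.6] [357 236  18  26 191] ang 76 [ 0.424 -0.317  0.029]
pale [423.2 160.7] [417 154  14  15 121] ang 60 [ 0.706 -0.499  0.028]
pale [102.7 160.4] [ 97 158  11   5  30] ang -22 [0.683 0.516 0.028]
pale [ 45.1 176.6] [ 21 163  43  27 629] ang 26 [0.627 0.696 0.028]
pale [417.5 187.3] [ 378  165   82   48 2031] ang -7 [ 0.621 -0.482  0.028]
pale [ 85.6 182.1] [ 75 171  22  24 395] ang 64 [0.612 0.567 0.028]
pale [150.6 202.8] [ 112  171   79   65 4609] ang -4 [0.552 0.359 0.028]
pale [341.9 186.3] [333 178  18  17 233] ang -12 [ 0.618 -0.243  0.028]
pale [ 70.1 207.7] [ 51 195  42  26 365] ang -5 [0.53  0.613 0.028]
pale [445.8 225.9] [422 215  38  28 412] ang 25 [ 0.501 -0.572  0.028]
pale [ 97.2 233.3] [ 87 225  25  17 300] ang 2 [0.452 0.523 0.028]
pale [400.6 239. ] [398 231   8  14  48] ang 84 [ 0.457 -0.43   0.028]
pale [328.2 240.3] [320 232  18  18 238] ang 29 [ 0.447 -0.203  0.028]
pale [410.2 236.6] [407 234   8   7  40] ang 4 [ 0.465 -0.46   0.028]
pale [143.7 242.2] [141 237   6  12  31] ang -74 [0.427 0.376 0.028]
pale [150.7 240.7] [149 237   4   8  27] ang 88 [0.433 0.355 0.028]
pale [419.4 239.8] [418 236   4   9  30] ang -87 [ 0.456 -0.489  0.028]
pale [427.  246.2] [422 244  11   5  22] ang -18 [ 0.436 -0.513  0.028]
pale [307.  262.9] [301 256  13  15 154] ang -89 [ 0.375 -0.138  0.028]
pale [450.  267.3] [449 263   3   9  25] ang 90 [ 0.372 -0.586  0.028]
pale [226.4 289.4] [215 269  19  39 210] ang -68 [0.287 0.112 0.028]
pale [328.8 275.3] [322 271  17  11  83] ang -32 [ 0.338 -0.207  0.028]
pale [361.5 271.9] [358 270   8   5  25] ang 8 [ 0.351 -0.309  0.028]
red [308.5 171.3] [300 163  18  17 250] ang 14 [ 0.663 -0.136  0.03 ]
trivet [ 0.47194813 -0.02531337  0.008     ]
```

View pics/k.png

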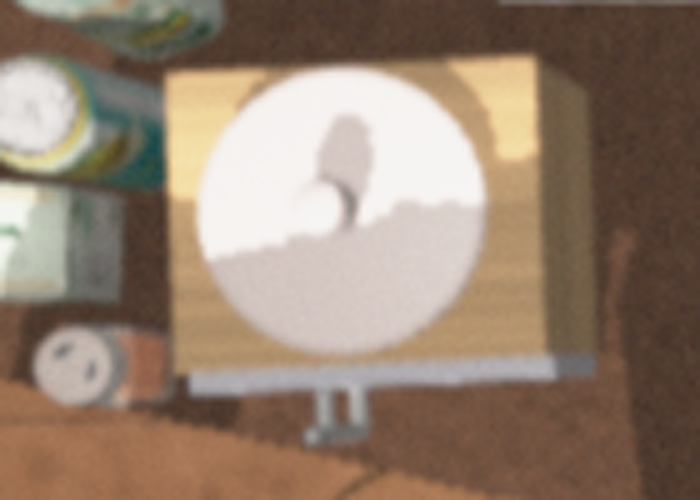

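View pics/ks.png

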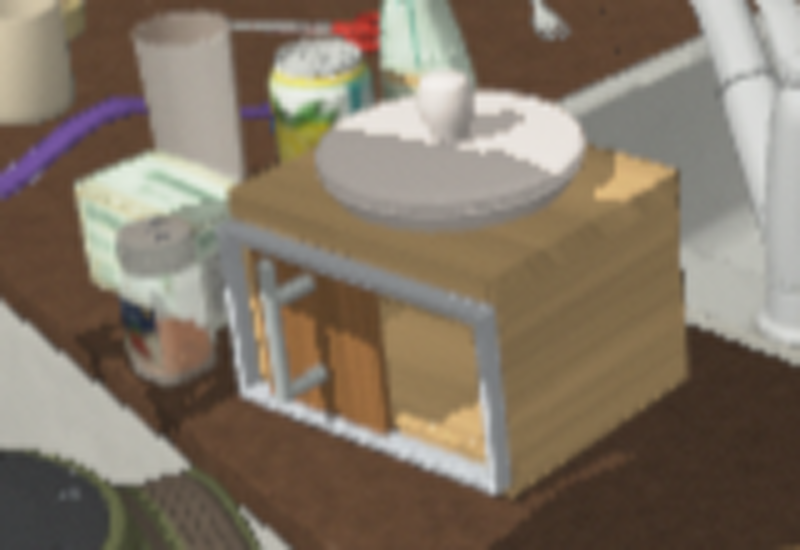

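The keeper's board-top corners are at crop (167,72), (538,55), (548,358) and (175,375). The lid's flange centre is near (342,210), and the bar's top end is near (312,437). The side view shows the hatch partly open to the left. Now I'll fit the keeper's pose.

```bash
cat >> h.py <<'E'
G=.155
def R(th):
    y=np.array([np.cos(th),np.sin(th),0]);z=np.array([0,0,-1.]);return np.c_[np.cross(y,z),y,z]
def best(p,th):
    """grasp point p, closing direction th (either half turn) -> tcp, rotation"""
    t=np.array(p,float)+[0,0,G];q0=np.array(observe()['joints']);o=[]
    for k in(0,np.pi,-np.pi):
        q=ik(t,R(th+k))
        if q is not None:o.append((np.abs(np.array(q)-q0).max(),th+k))
    if not o: raise IKError(f'no ik {p} {th}')
    return t,R(min(o)[1])
def go(p,th): t,r=best(p,th);move_to(t,r)
def lin(p,th=None,speed=.15): move_linear(np.array(p,float)+[0,0,G],None if th is None else best(p,th)[1],speed)
E
python3 - <<'E'
from h import *
c=cam('top')
P=np.array([cast(c,80+u/5,160+v/5,.15) for u,v in((167,72),(538,55),(548,358),(175,375))]);print(P.round(3),P.mean(0))
e1=P[1]-P[0]+P[2]-P[3]; e2=P[0]-P[3]+P[1]-P[2]
print('yaw',np.degrees(np.arctan2(-e1[1],-e1[0]))-90,np.degrees(np.arctan2(e2[1],e2[0])),np.linalg.norm(e1)/2,np.linalg.norm(e2)/2)
print('flange',cast(c,148.4,202,.177),'knob',cast(c,144.4,201,.212),'bar',cast(c,142.4,247.4,.135))
s=cam('side');print('bar side',[cast(s,90+u/5,130+v/5,z).round(3) for u,v,z in((267,263,.135),(282,398,.05))])
print('side corners',[cast(s,90+u/5,130+v/5,.15).round(3) for u,v in((228,218),(497,300),(680,172))])
E
```

```text
[[0.623 0.428 0.15 ]
 [0.637 0.217 0.15 ]
 [0.465 0.205 0.15 ]
 [0.45  0.416 0.15 ]] [0.54387763 0.3165997  0.15      ]
yaw 3.9992466149630985 3.8777133263150274 0.21138527878371863 0.1726054911047827
flange [0.54451112 0.3161286  0.177     ] knob [0.5447135  0.31516366 0.212     ] bar [0.41653261 0.34245638 0.135     ]
bar side [array([0.421, 0.343, 0.135]), array([0.414, 0.338, 0.05 ])]
side corners [array([0.427, 0.382, 0.15 ]), array([0.45 , 0.183, 0.15 ]), array([0.633, 0.213, 0.15 ])]
```

```bash
cat >> h.py <<'E'
KC=np.array([.544,.316]);KY=np.radians(4.)
def K(x,y,z): c,s=np.cos(KY),np.sin(KY);return np.array([KC[0]+c*x-s*y,KC[1]+s*x+c*y,z])
TY=KY+np.pi/2
E
python3 - <<'E'
from h import *
set_gripper(0,30)
go(K(-.129,.078,.25),TY);lin(K(-.129,.078,.113))
f0=np.array(observe()['wrist_force']);print(f0)
y=.078
while y>-.05:
    y-=.004 if y>-.015 else .0015
    lin(K(-.129,y,.113),speed=.06)
    f=np.array(observe()['wrist_force'])-f0
    if np.linalg.norm(f[:2])>12: break
    if int(y*1000)%8==0: print(round(y,4),f.round(1))
print('end',y,f.round(1),observe()['eef_pos'],observe()['time'])
c=cam('side');cv2.imwrite('pics/s1.png',cv2.resize(c['pixels'][120:240,90:250,::-1],None,fx=5,fy=5,interpolation=cv2.INTER_CUBIC))
E
```

```text
[0.86094583 0.37070896 0.3328793 ]
end -0.022500000000000044 [-7.3 12.3 10.7] [0.41655965 0.28495739 0.26872543] 10.175
```

View pics/s1.png

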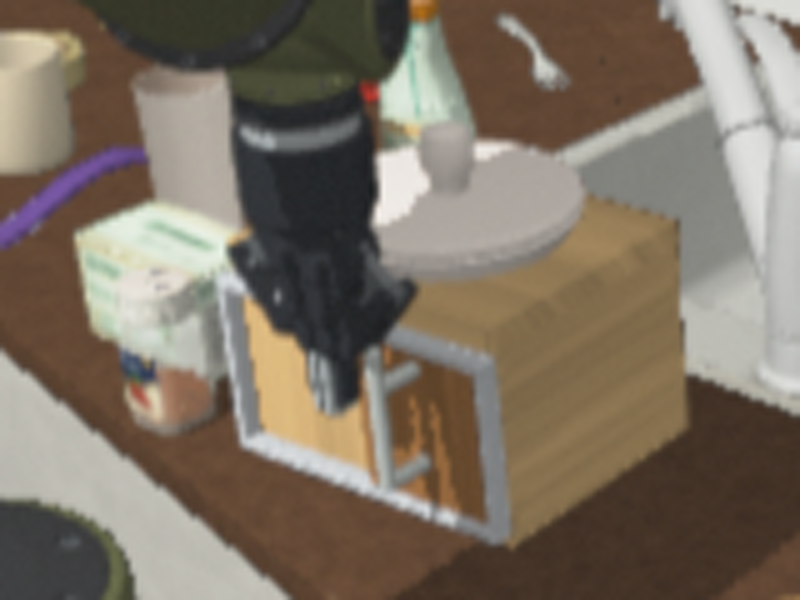

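The hatch looks nearly shut, with the panel close to the right frame. The upward and outward force suggests a knuckle is touching something, so I'll retreat a little, rise 10 mm, and push again.

Run:
```python
from h import *
wait(.3);print(np.round(observe()['wrist_force'],1))
lin(K(-.129,-.015,.113));wait(.2);print('free',np.round(observe()['wrist_force'],1))
lin(K(-.133,-.010,.123));wait(.2);f0=np.array(observe()['wrist_force']);print('free up',f0.round(1))
y=-.015
while y>-.05:
    y-=.0015; lin(K(-.133,y,.123),speed=.03);wait(.1)
    f=np.array(observe()['wrist_force'])-f0; print(round(y,4),f.round(1))
    if np.linalg.norm(f)>25: break
e=np.array(observe()['eef_pos'])[:2]-KC;print('actual own y',-np.sin(KY)*e[0]+np.cos(KY)*e[1])
```

```text
[-5.8 12.1 11.2]
free [0.1 0.  0.5]
free up [0.2 0.7 0.6]
-0.0165 [-0.9 -0.2 -0.9]
-0.018 [-0.2 -0.4 -0.8]
-0.0195 [ 0.3 -1.1 -0.5]
-0.021 [ 0.1 -0.8 -0.9]
-0.0225 [-0.  -0.8 -0.7]
-0.024 [ 0.4 -1.1 -0.6]
-0.0255 [-0.3 -1.9 -0.5]
-0.027 [-1.5 -0.1  0.1]
-0.0285 [ 0.5  0.1 -0.4]
-0.03 [ 0.1 -0.3 -0.5]
-0.0315 [-3.1  4.7 -1.4]
-0.033 [-7.5  8.1  0.2]
-0.0345 [-10.3   6.    0.2]
-0.036 [-9.6  4.1  0.1]
-0.0375 [-11.1  10.3  -2.3]
-0.039 [-11.8  21.7  -5.6]
actual own y -0.037492743419580254
```

Run:
```python
from h import *
lin(K(-.133,-.02,.123));lin(K(-.127,-.02,.123));wait(.2);f0=np.array(observe()['wrist_force'])
y=-.030
while y>-.05:
    y-=.0015; lin(K(-.127,y,.123),speed=.03);wait(.1)
    f=np.array(observe()['wrist_force'])-f0; print(round(y,4),f.round(1))
    if np.linalg.norm(f)>28: break
e=np.array(observe()['eef_pos'])[:2]-KC;print('actual own y',-np.sin(KY)*e[0]+np.cos(KY)*e[1])
lin(K(-.127,0,.123));lin(K(-.127,0.,.3))
t=K(-.25,-.06,.45-G)
go(t,TY)
w=cam('wrist');cv2.imwrite('pics/w2.png',w['pixels'][...,::-1])
c=cam('side');a=cv2.resize(c['pixels'][120:240,90:250,::-1],None,fx=5,fy=5,interpolation=cv2.INTER_CUBIC)
cv2.imwrite('pics/s2.png',a); print(observe()['time'])
```

```text
-0.0315 [-0.2 -2.2  2. ]
-0.033 [-0.9 -1.4  1.8]
-0.0345 [ 0.4 -2.1  1.8]
-0.036 [ 0.2 -0.7  1.5]
-0.0375 [-1.1 11.2 -1.9]
-0.039 [-1.1 24.2 -6.5]
-0.0405 [-1.1 36.5 -8.6]
actual own y -0.03753106317104816
23.0583
```

View pics/s2.png

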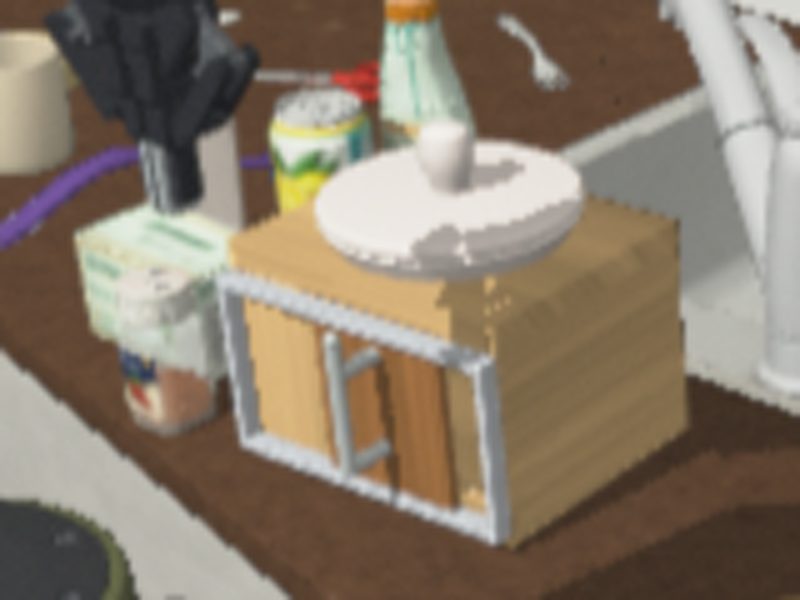

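The view shows the hatch dragged back to about half open, with the bar top at crop (332,338). The retreating knuckles evidently caught the bar. This time I'll grip the bar, slide it shut, open the fingers and rise straight up.

Run:
```python
from h import *
s=cam('side');b=cast(s,90+332/5,120+338/5,.135);e=b[:2]-KC
y=-np.sin(KY)*e[0]+np.cos(KY)*e[1];print('bar',b,'own',np.cos(KY)*e[0]+np.sin(KY)*e[1],y)
set_gripper(.06,20)
go(K(-.130,y,.25),TY);lin(K(-.130,y,.122));set_gripper(0,20);print('w',observe()['gripper_width'])
wait(.2);f0=np.array(observe()['wrist_force']);print(f0.round(1))
while y>-.065:
    y-=.002; lin(K(-.130,y,.122),speed=.04);wait(.05)
    f=np.array(observe()['wrist_force'])-f0
    if np.linalg.norm(f[:2])>22: break
e=np.array(observe()['eef_pos'])[:2]-KC;print('end',y,f.round(1),'actual own y',-np.sin(KY)*e[0]+np.cos(KY)*e[1],observe()['gripper_width'])
y+=.001;lin(K(-.130,y,.122),speed=.03);wait(.2);print(np.round(observe()['wrist_force'],1))
set_gripper(.04);lin(K(-.130,y,.3));go(K(-.25,.06,.45-G),TY)
c=cam('side');a=cv2.resize(c['pixels'][120:240,90:250,::-1],None,fx=5,fy=5,interpolation=cv2.INTER_CUBIC)
cv2.imwrite('pics/s3.png',a); print(observe()['time'])
```

```text
bar [0.4228084  0.28931239 0.135     ] own -0.1227580167476538 -0.018168702450839257
w 0.009102765322253991
[-2.  -1.1  5.5]
end -0.050168702450839285 [ 0.  24.5 -6. ] actual own y -0.04863340369061307 0.00898760074378559
[-2.4 14.8  1.8]
33.7417
```

View pics/s3.png

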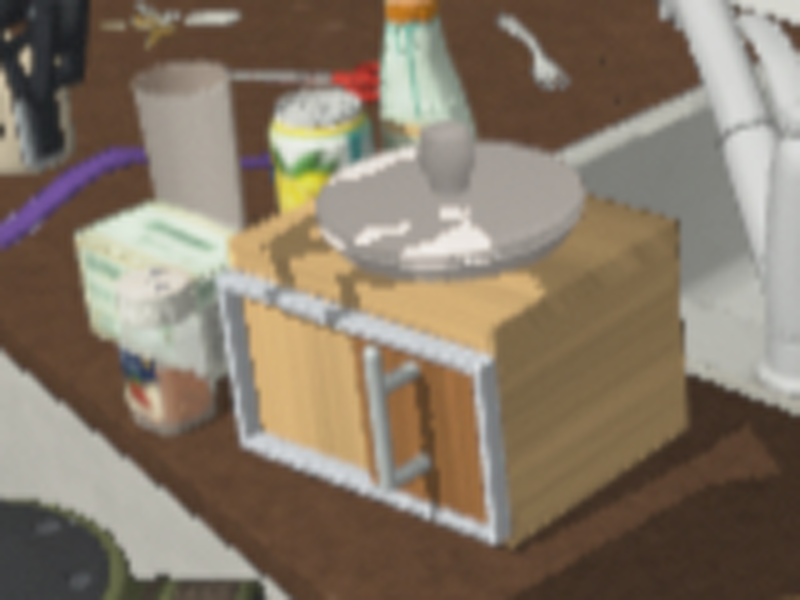

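The panel now sits flush against the right frame, so the hatch is shut. Next, the lid goes to the mat.

Run:
```python
from h import *
c=cam('top')
for ce,s,a in blobs(c,(8,90,110),(20,200,255),300):
    if 240<ce[0]<300 and 200<ce[1]<260: print('mat',ce,s,cast(c,*ce,.008)); m=cast(c,*ce,.008); m2=cast(c,s[0]+(s[2]-1)/2,s[1]+(s[3]-1)/2,.008);print(m2)
set_gripper(.06,40)
go(K(0,0,.32),TY);lin(K(0,0,.203),speed=.1);set_gripper(0,40);print('w',observe()['gripper_width'])
lin(K(0,0,.22),speed=.05);lin(K(0,0,.34),speed=.15);wait(.2);print(np.round(observe()['wrist_force'],1),observe()['gripper_width'])
t=m2[:2]
go([*t,.25],TY);lin([*t,.10],speed=.12)
f0=np.array(observe()['wrist_force']);z=.078
while z>.055:
    lin([*t,z],speed=.04);f=np.array(observe()['wrist_force'])-f0
    if f[2]>3:break
    z-=.0015
print('z',z,f.round(1));set_gripper(.06);lin([*t,.2]);go([.5,-.05,.35],TY)
c=cam('top');s=cam('side')
cv2.imwrite('pics/t4.png',cv2.resize(c['pixels'][150:270,100:440,::-1],None,fx=2.3,fy=2.3,interpolation=cv2.INTER_CUBIC));print(observe()['time'])
```

```text
w 0.030036295907944956
[ 0.3  0.3 -3. ] 0.030027778565004Traceback (most recent call last):
  File "<stdin>", line 8, in <module>
NameError: name 'm2' is not defined
```

Run:
```python
from h import *
c=cam('top');c['pixels']=cv2.imread('pics/top0.png')[...,::-1].copy()
p=c['pixels'];print(p[231,272],p[225,262],p[231,235],cv2.cvtColor(p[231:232,272:273],cv2.COLOR_RGB2HSV))
g=p[200:262,240:304].astype(int);m=((g[...,0]>120)).astype(np.uint8)
n,l,s,ce=cv2.connectedComponentsWithStats(m);i=1+s[1:,4].argmax();print(s[i],ce[i]+[240,200])
b=[s[i][0]+(s[i][2]-1)/2+240,s[i][1]+(s[i][3]-1)/2+200];print(b,cast(c,*b,.008),cast(c,*(ce[i]+[240,200]),.008))
```

```text
[225 180 125] [219 173 120] [84 64 51] [[[ 17 113 225]]]
[   7    5   51   51 2027] [271.75135668 230.70448939]
[np.float64(272.0), np.float64(230.0)] [ 0.47513893 -0.02523434  0.008     ] [ 0.47287188 -0.02449586  0.008     ]
```

Run:
```python
from h import *
t=[.474,-.025]
go([*t,.25],TY);lin([*t,.10],speed=.12);wait(.1)
f0=np.array(observe()['wrist_force']);z=.078
while z>.055:
    lin([*t,z],speed=.04);f=np.array(observe()['wrist_force'])-f0
    if f[2]>3:break
    z-=.0015
print('z',z,f.round(1));set_gripper(.06);lin([*t,.2]);go([.45,.1,.4],TY)
c=cam('top')
cv2.imwrite('pics/t4.png',cv2.resize(c['pixels'][150:270,100:440,::-1],None,fx=2.3,fy=2.3,interpolation=cv2.INTER_CUBIC));print(observe()['time'])
```

```text
z 0.06449999999999999 [-5.9  1.9 11.8]
46.75
```

View pics/t4.png

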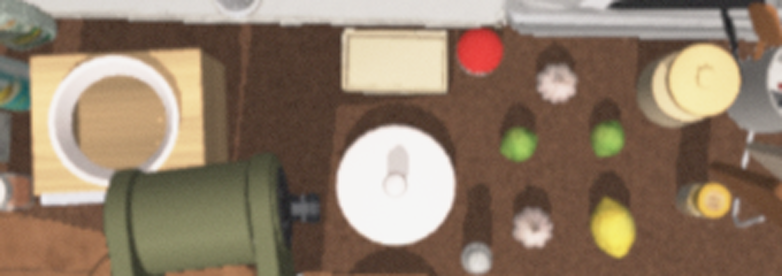

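The lid sits on the mat at crop (395,185) and the mouth is open. All five pieces of produce are in view, so I'll start with the first garlic.

```bash
cat >> h.py <<'E'
SPEC={'garlic':((0,0,130),(30,110,255),.028,120),'lime':((35,80,40),(75,255,255),.023,80),'lemon':((20,110,60),(34,255,255),.029,80)}
def find(kind,near,c=None):
    """nearest blob of that kind to a world xy: position, long-axis direction (world), distance"""
    c=c or cam('top');lo,hi,z,am=SPEC[kind]
    b=min(((np.linalg.norm(cast(c,*ce,z)[:2]-near),tuple(ce),a,s[4]) for ce,s,a in blobs(c,lo,hi,am)))
    P=cast(c,*b[1],z);return P,np.arctan2(-np.cos(b[2]),-np.sin(b[2])),b[0],b[3]
def fetch(kind,near,th,oy,dz=0):
    P,a,d,n=find(kind,np.array(near));print(kind,P.round(3),'axis',np.degrees(a).round(),'d',d.round(3),'area',n)
    if d>.09: print('not found');return
    if th is None: th=a+np.pi/2
    set_gripper(.08,30);go([*P[:2],.20],th);lin([*P[:2],P[2]+dz],speed=.15);set_gripper(0,30)
    lin([*P[:2],.30],speed=.25);w=observe()['gripper_width'];print('width',w)
    if w<.03: print('MISSED');return
    go(K(0,oy,.30),KY);lin(K(0,oy,.122),speed=.15);w=observe()['gripper_width'];print('at mouth',round(w,3),np.round(observe()['wrist_force'],1))
    set_gripper(w+.013);wait(.2);lin(K(0,oy,.30),speed=.25);print('t',observe()['time'])
E
python3 - <<'E'
from h import *
fetch('garlic',[.447,-.203],np.pi/2,.014)
c=cam('top');cv2.imwrite('pics/t5.png',cv2.resize(c['pixels'][150:270,100:440,::-1],None,fx=2.3,fy=2.3,interpolation=cv2.INTER_CUBIC))
c=cam('wrist');cv2.imwrite('pics/w5.png',c['pixels'][...,::-1])
E
```

```text
garlic [ 0.419 -0.213  0.028] axis -145.0 d 0.03 area 239
width 0.051901944355444506
at mouth 0.052 [-0.9 -0.2 -1.7]
t 56.3
```

View pics/w5.png

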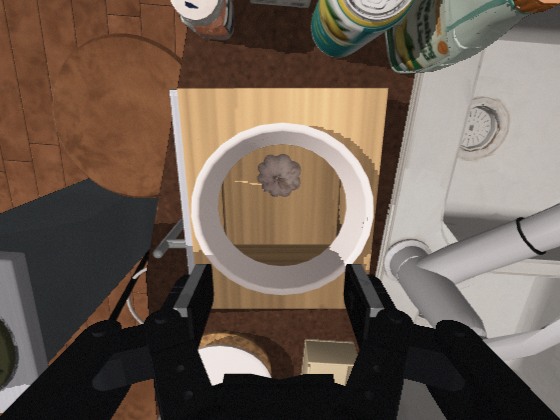

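The garlic is inside at (278,175). It had been knocked about 3 cm aside beforehand, and the fresh measurement caught that. On to the rest.

Run:
```python
from h import *
fetch('garlic',[.618,-.243],np.pi/2,-.014)
fetch('lemon',[.424,-.317],None,.014)
fetch('lime',[.535,-.192],None,-.014)
fetch('lime',[.545,-.315],None,0)
c=cam('top');cv2.imwrite('pics/t6.png',cv2.resize(c['pixels'][150:270,100:440,::-1],None,fx=2.3,fy=2.3,interpolation=cv2.INTER_CUBIC))
c=cam('wrist');cv2.imwrite('pics/w6.png',c['pixels'][...,::-1])
```

```text
garlic [ 0.618 -0.243  0.028] axis -81.0 d 0.0 area 237
width 0.051858553244206726
at mouth 0.052 [ 2.4  0.7 -0.3]
t 66.45
lemon [ 0.424 -0.322  0.029] axis -165.0 d 0.005 area 391
width 0.055775674985813026
at mouth 0.055 [-0.7 -0.8 -0.6]
t 77.0083
lime [ 0.535 -0.192  0.023] axis -64.0 d 0.0 area 166
width 0.043779550560589305
at mouth 0.044 [-0.4  0.3 -0.7]
t 86.7583
lime [ 0.545 -0.315  0.023] axis -26.0 d 0.0 area 162
width 0.04383355733950747
at mouth 0.044 [ 0.5  0.2 -0.3]
t 97.3583
```

View pics/w6.png

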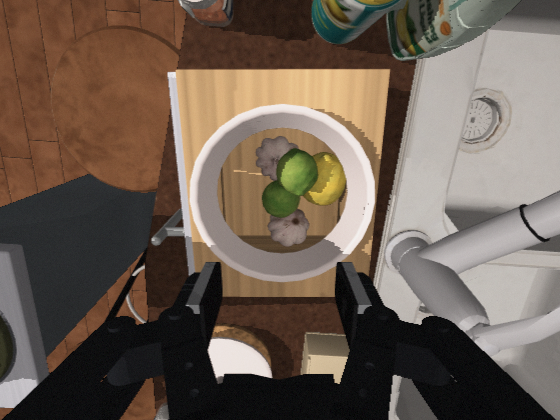

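View pics/t6.png

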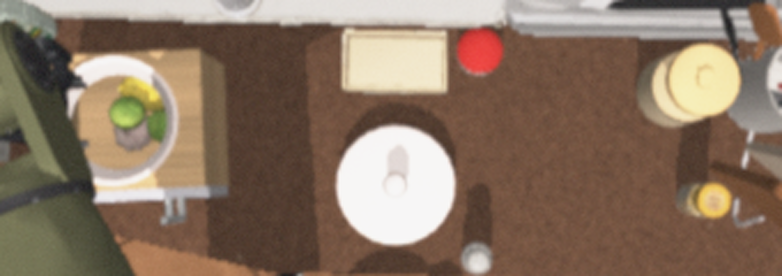

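All five pieces are inside, with the upper lime around (298,172) and well below the rim. The worktop is clear of produce. Now I'll return the lid.

Run:
```python
from h import *
t=[.474,-.025]
set_gripper(.06,40);go([*t,.2],TY);lin([*t,.0645],speed=.1);set_gripper(0,40)
lin([*t,.32],speed=.2);print('w',observe()['gripper_width'])
go(K(0,0,.32),TY);lin(K(0,0,.235),speed=.1);wait(.2)
f0=np.array(observe()['wrist_force']);z=.222
while z>.197:
    lin(K(0,0,z),speed=.04);wait(.05);f=np.array(observe()['wrist_force'])-f0
    if f[2]>5:break
    z-=.0015
print('z',z,f.round(1))
set_gripper(.06);wait(.3);lin(K(0,0,.30));go(K(-.25,.06,.45-G),TY);wait(.5)
s=cam('side');cv2.imwrite('pics/s7.png',cv2.resize(s['pixels'][120:240,90:250,::-1],None,fx=5,fy=5,interpolation=cv2.INTER_CUBIC))
c=cam('top');cv2.imwrite('pics/t7.png',cv2.resize(c['pixels'][150:270,80:440,::-1],None,fx=2.2,fy=2.2,interpolation=cv2.INTER_CUBIC));print(observe()['time'])
a=cv2.imread('pics/s7.png').astype(int)-cv2.imread('pics/s3.png');print('lid diff vs s3',np.abs(a[110:290,310:600]).mean(),'hatch',np.abs(a[330:520,340:500]).mean())
```

```text
w 0.03000566384508266
z 0.2055 [-0.5  2.8  6.8]
111.7667
lid diff vs s3 6.058135376756066 hatch 1.4735964912280701
```

View pics/s7.png

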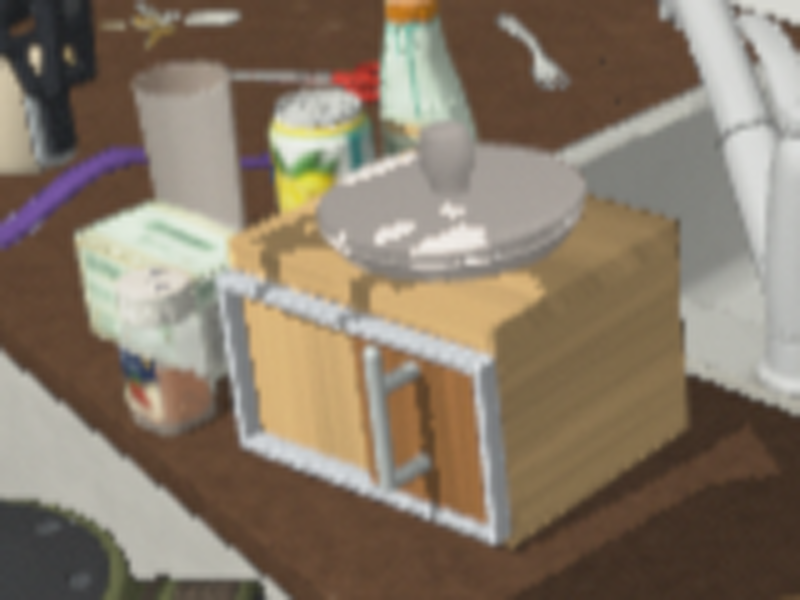

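The hatch is still shut. The lid's right edge is about 1 px higher than before, at (585,183), so it may be slightly cocked. I'll press gently down on the knob to seat it fully and compare.

Run:
```python
from h import *
set_gripper(0,20);go(K(0,0,.29),TY);lin(K(0,0,.25),speed=.1);wait(.2)
f0=np.array(observe()['wrist_force']);z=.244
while z>.22:
    lin(K(0,0,z),speed=.03);wait(.05);f=np.array(observe()['wrist_force'])-f0
    if f[2]>3: print(round(z,4),f.round(1))
    if f[2]>22:break
    z-=.001
lin(K(0,0,.3));set_gripper(.04);go(K(-.25,.06,.45-G),TY);wait(.5)
s=cam('side');cv2.imwrite('pics/s8.png',cv2.resize(s['pixels'][120:240,90:250,::-1],None,fx=5,fy=5,interpolation=cv2.INTER_CUBIC));print(observe()['time'])
a=cv2.imread('pics/s8.png').astype(int);b=cv2.imread('pics/s3.png').astype(int);print('lid diff vs s3',np.abs(a-b)[110:290,310:600].mean())
cv2.imwrite('pics/cmp8.png',np.hstack([b[100:320,290:610],a[100:320,290:610]]))
```

```text
0.236 [-1.7  0.1  4.4]
0.235 [-2.3 -2.  10.3]
0.234 [-6.1 -3.8 15.7]
0.233 [-7.3 -4.9 22.1]
120.45
lid diff vs s3 4.203505747126437[ WARN:0@41.023] global loadsave.cpp:1063 imwrite_ Unsupported depth image for selected encoder is fallbacked to CV_8U.
```

View pics/cmp8.png

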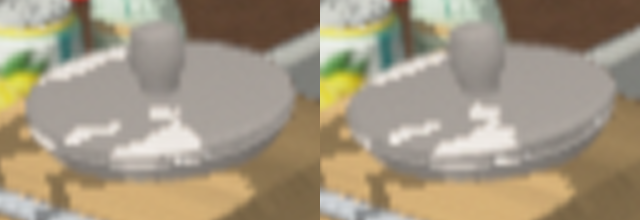

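The lid is still slightly high on the side facing the camera's right. I'll press lightly on the flange there so it slides down the cone and centres itself.

Run:
```python
from h import *
d=np.array([.603,-.797]);p=KC+.062*d;th=np.arctan2(d[1],d[0])+np.pi/2
set_gripper(0,20);go([*p,.28],th);lin([*p,.215],speed=.1);wait(.2)
f0=np.array(observe()['wrist_force']);z=.205
while z>.185:
    lin([*p,z],speed=.03);wait(.05);f=np.array(observe()['wrist_force'])-f0
    if f[2]>2: print(round(z,4),f.round(1))
    if f[2]>16:break
    z-=.001
lin([*p,.28]);set_gripper(.04);go(K(-.25,.06,.45-G),TY);wait(.5)
s=cam('side');cv2.imwrite('pics/s9.png',cv2.resize(s['pixels'][120:240,90:250,::-1],None,fx=5,fy=5,interpolation=cv2.INTER_CUBIC));print(observe()['time'])
L=lambda n:cv2.imread(f'pics/{n}.png')[100:320,290:610]
for n in('s7','s8','s9'):print(n,np.abs(L(n).astype(int)-L('s3')).mean(),
 [np.round(cv2.phaseCorrelate(np.float64(cv2.cvtColor(L('s3'),6)[y0:y1,x0:x1]),np.float64(cv2.cvtColor(L(n),6)[y0:y1,x0:x1]))[0],2) for y0,y1,x0,x1 in((15,95,120,195),(60,160,240,320),(70,170,0,70))])
cv2.imwrite('pics/cmp9.png',np.hstack([L('s3'),L('s9')]))
```

```text
0.196 [-0.7 -0.3  3.5]
0.195 [-0.7  1.7  5.7]
0.194 [-0.4  2.2  4.9]
0.193 [-1.9  3.7  6.2]
0.192 [-2.5  4.1  7.6]
0.191 [-3.2  4.   9.4]
0.19 [-6.4  3.1 15.2]
0.189 [-8.6  2.8 20.7]
132.4
s7 5.802135416666666 [array([0.53, 0.06]), array([ 0.03, -0.14]), array([0.2 , 0.73])]
s8 3.5304119318181817 [array([0.52, 0.06]), array([-0.06, -0.09]), array([0.32, 0.62])]
s9 3.1895075757575757 [array([ 0.45, -0.03]), array([ 0.01, -0.05]), array([-0.17, -0.1 ])]
```

View pics/cmp9.png

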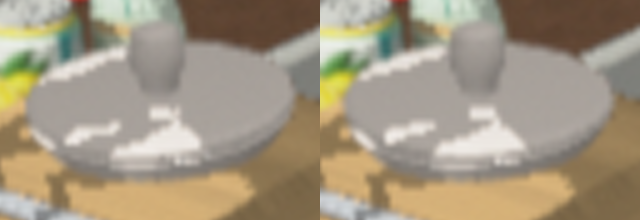

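The lid now matches its original seated appearance, with both flange edges in line. The hatch is shut and the gripper is clear.

```bash
python3 -c "
from plant import *
print(sign_off())"
```

```text
the job is handed in; nothing more can be done
None
```

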